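# Make up two control-unit repair kits

## Task

Make up two repair kits from the stock on the blue mat. The large tray gets the finned cast cover, lying flat with its rib up in the larger compartment, and the long three-bay connector in the narrow one; the small tray gets the heat sink in its larger compartment and the short one-bay connector in its smaller one, everything upright and flat on the tray floor. The cover is heavy: clearly tilted, rest one of its edges on the floor of its compartment first and keep it there a moment, then pivot it down flat; leave the solder spool and the flux jar where they stand.

Things in the scene. Friction and masses are not known exactly. Their poses are not given: they have to be found in the camera images.
- large_tray: Larger light grey kit tray, fixed, left or right of the mat: 196 (x) x 118 (y) x 12 mm high; floor 4 mm, walls and divider 4 mm thick, up to 12 mm above the table. Origin: centre of underside, z up. Its divider makes two compartments: the larger, 134 (x) x 110 (y) mm inside, centred at x = -27, y = 0 mm; the narrow one, 50 (x) x 110 (y) mm, centred at x = +69, y = 0 mm.
- small_tray: Smaller light grey kit tray, fixed, on the other side of the mat: 128 (x) x 74 (y) x 12 mm high; floor 4 mm, walls and divider 4 mm thick, up to 12 mm above the table. Origin: centre of underside, z up. Its divider makes two compartments: the larger, 66 x 66 mm inside, centred at x = -27, y = 0 mm; the smaller, 50 (x) x 66 (y) mm, centred at x = +35, y = 0 mm.
- cover: Cast aluminium cover, loose, 0.35 kg: plate 110 (x) x 86 (y) x 10 mm; upright rib across the middle of its top, 70 mm along x, 12 mm thick, up to 35 mm above the underside: grip it there. Low 3 mm fins beyond 26 mm from the centre along x. Origin: centre of underside, z up. Starts flat on the 3 mm blue mat like all the stock; fits its compartment x along the tray's x, 12 mm clear all round.
- long_header: Long three-bay connector, loose, light grey plastic, 40 g: body 62 (its x) x 22 (its y) mm, top 30 mm above the underside with three dark sockets in a row; a foot flange 66 x 30 x 4 mm. Origin: centre of its underside, z up. Fits the narrow compartment with its x along the tray's y (either way round).
- short_header: Short one-bay connector, loose, light grey plastic, 20 g: body 22 (its x) x 22 (its y) mm, top 30 mm above the underside with one dark socket; a foot flange 26 (x) x 30 (y) x 4 mm. Origin: centre of its underside, z up.
- heat_sink: Aluminium heat sink, loose, 70 g, 42 x 42 x 30 mm, seven upright fins that run along its x; solid to grip across y on the outer fins (42 mm). Origin: centre of its underside, z up.
- spool: Solder spool with white flanges, loose, standing upright on the mat: 50 mm diameter, 40 mm high. Not part of any kit: stays where it is. Origin: centre of its underside.
- flux_jar: Small amber glass jar with a white cap, loose, standing upright on the mat: 40 mm diameter, 42 mm high. Not part of any kit: stays where it is. Origin: centre of its underside.
Not all that is in view belongs to the job. What is shaped like the heat_sink but brown or green is not meant.

How it is judged:
By the outcome, as a careful person would: the job done as asked, in the order asked, and still so for the second after the job is handed in, with the robot touching nothing.
It also fails if it takes over 115 s, if anything falls off the work surface, if the arm or the gripper's body presses on something with over 40 N, if the wrist force passes 120 N, or if a joint passes its speed limit or range.

## Robot

A 7-joint arm with a two-finger parallel gripper is mounted at the origin on the work surface. World frame = base frame: x ahead of the robot, y to its left, z up, the work surface at z = 0. Lengths are in m, angles in rad, forces in N, time in s.
With the tool pointing down it reaches from about 0.4 to 0.875 m from the base axis. Payload 19.3 kg.
Tool frame: the origin (TCP) lies midway between the tips of the shut fingers; the grasp point (between the pads) lies bot.pinch_z behind it (bot.pinch_z is the distance from the TCP to the grasp point, in m); z points along the fingers, y is the line along which they close (so a half turn about z gives the same grasp; the last joint's range is limited). The gripper opens to 85 mm and grips with 20 to 120 N. Pads are 22 mm wide; open, the fingers measure 114 mm over their backs; the gripper's body (76 mm by 85 mm) begins 54 mm behind the grasp point. The pads swing forward as they close: fully open they stand 13 mm farther back than shut.
Start: joints at [1.129, 0.521, -0.036, 1.599, 0.021, 1.021, -0.113], TCP at [0.227, -0.582, 0.231] pointing down, gripper open.
Joint ranges: [-2.91, 2.91], [-0.3, 2.13], [-1.5, 1.42], [0.17, 2.43], [-1.26, 4.41], [0.16, 1.93], [-2.52, 2.52]. Speed limits (rad/s): [1.89, 1.89, 2.39, 2.39, 3.01, 3.01, 3.01].

## Interface

Orientations are given as [roll, pitch, yaw] about the fixed x, y, z axes, in that order (R = Rz(yaw) Ry(pitch) Rx(roll)).
In Python, from workcell import readout, grab_frame, camera_info, workorder, bot gives the robot as it stands. The module is installed in compiled form; this text tells all that it offers.
- The arm moves only by the tool drive_tool, never from a script. Its argument "targets" is a list of rows, each an object of numbers: "dx", "dy", "dz": the shift along the tool's x, y, z as a fraction of full scale; "yaw": the turn about the tool's z as a fraction of full scale; "fingers": the closure, from 0 (fully open) to 1 (shut). In form: [{"dx": .., "dy": .., "dz": .., "yaw": .., "fingers": ..}, ...]. A call has 1 to 20 rows; each row shifts and turns the commanded pose from where the row before left it, along the tool's axes as they then stand; what a row does not reach is not made up. Full scale, the value 1, is 0.1 m for a shift and 90 degrees for a turn. A row lasts 1/10 s, in which the tool goes at most 50 mm and 8.59 degrees, less where a joint would pass 70% of its speed; a pose out of reach is approached as far as the arm can. A call with a number of a shift or a turn outside -1 to 1 is refused whole. A call with a gripper value outside its range is refused whole. The fingers move at their own pace and stop on an object; "squeeze" is the grip in N (left out, the last holds). Time passes only in rows, so rows that do not move let the fingers close. It gives the time, the measured TCP pose, the force, the opening and the grip force at its end, in the units of the state.
- readout.observe(): the state, without advancing time (a new reading comes with each control period).
- grab_frame(name): name is "scene" or "top" or "wrist"; returns the picture (420x560x3 uint8, blue, green, red); there is no depth.
- camera_info(name): a dict with "fx", "fy", "cx", "cy" (pixels), "T" (4x4, takes a point from camera to world coordinates); the wrist camera has in their place "hand_eye" (4x4, takes a point from camera to tool coordinates, whose origin is the TCP and whose axes are the flange's). Camera axes: x right, y up, looking along -z (the intrinsics and any distortion apply to the point x, -y, -z); pixel columns grow to the right and rows downward; lengths in m; the calibration is good to about 2 mm. A picture is of the moment at which its call begins: read the wrist's pose just before it. camera_info takes no time and is no camera call.
- workorder.job_done(): hands the job in; it is judged then, once.
The state is a dict: "clock": time; "qpos": joint angles; "qd": joint speeds; "joint_efforts": joint torques, N m; "position": TCP position; "tool_rot": TCP orientation; "force": force on the tool from outside, world axes, zero at the start; "moment": the same for the moment, N m; "grip_width": finger opening in m; "finger_force": force on a finger pad.
Only numpy, scipy, OpenCV 4.12 (cv2) and the standard library are available. Lean on these libraries where they do the work, as an engineer would, in place of code of your own. Each camera call takes 0.05 s, during which the arm holds its last target. There are 200 camera calls.

## Working session

There is one attempt and no reset: what is moved stays moved. The work goes in short steps, Python scripts to look and compute and a tool call to move; the robot and the scene stay as the last step left them, time stands still between calls to the robot, and variables do not carry over. Pictures are saved under pics/ and viewed, at most 14 in all, crops included, and the job is handed in when it is done.

Besides the shell and the picture viewer there is one more tool, called as name(argument=value, ...) on one line, values as JSON. drive_tool: Moves the arm, as the interface text tells. Shift numbers are shares of 0.1 m and turn numbers shares of 90 degrees, none past 1 either way. Its arguments: {"type":"object","properties":{"targets":{"type":"array","items":{"type":"object","properties":{"dx":{"type":"number","minimum":-1,"maximum":1},"dy":{"type":"number","minimum":-1,"maximum":1},"dz":{"type":"number","minimum":-1,"maximum":1},"yaw":{"type":"number","minimum":-1,"maximum":1},"fingers":{"type":"number"}}}},"squeeze":{"type":"number"}},"required":["targets"]}

```bash
mkdir -p pics; ls; python3 - <<'E'
from workcell import readout, grab_frame, camera_info, workorder, bot
import cv2
print(readout.observe()); print(bot.pinch_z,[a for a in dir(bot) if a[0]!='_'])
for n in("scene","top"):
    cv2.imwrite(f"pics/{n}0.png",grab_frame(n))
for n in("scene","top","wrist"): print(camera_info(n))
E
```

```text
pics
{'clock': 0.0, 'qpos': array([ 1.12880585,  0.5220406 , -0.03633806,  1.60000324,  0.02119787,
        1.02112481, -0.11280173]), 'qd': array([ 0.0008606 ,  0.00139582, -0.00064456,  0.00103306, -0.00088795,
       -0.00124886,  0.00014582]), 'joint_efforts': array([ 1.27538580e-03, -9.27122927e+01,  1.98049307e+00, -3.69928086e+01,
        1.80504424e-02,  8.26178351e-03,  8.40428152e-05]), 'position': array([ 0.22689659, -0.5819853 ,  0.23071076]), 'tool_rot': array([-3.14040422e+00,  7.90805163e-05,  3.71786862e-01]), 'force': array([ 0.86636894, -0.17997434, -0.13234497]), 'moment': array([-0.03929352, -0.0335239 , -0.03079545]), 'finger_force': 0.0, 'grip_width': 0.08547275945375025}
0.0187 ['IKError', 'pinch_z']
{'fx': 521.9389324494846, 'fy': 521.9389324494846, 'cx': 272.5469059497997, 'cy': 205.01221292770322, 'T': array([[ 1.51626219e-03, -8.30233152e-01,  5.57414221e-01,
         1.14605628e+00],
       [ 9.99993068e-01, -6.36811154e-04, -3.66864233e-03,
         5.74169430e-03],
       [ 3.40079608e-03,  5.57415920e-01,  8.30226431e-01,
         8.36156640e-01],
     
[... 289 characters left out ...]
0963e-01,  7.33320794e-03, -1.62564540e-02,
        -1.14967979e-04],
       [-1.55968140e-02,  8.24688302e-02,  9.96471591e-01,
         1.03095517e+00],
       [ 0.00000000e+00,  0.00000000e+00,  0.00000000e+00,
         1.00000000e+00]])}
{'fx': 328.88541980334537, 'fy': 328.88541980334537, 'cx': 285.17896612639646, 'cy': 209.24203902973977, 'hand_eye': array([[ 9.81770855e-04,  9.49717143e-01,  3.13107623e-01,
         7.99905456e-02],
       [ 9.99999341e-01, -1.11855314e-03,  2.57224276e-04,
         1.30766282e-03],
       [ 5.94517818e-04,  3.13107164e-01, -9.49717616e-01,
        -1.43323435e-01],
       [ 0.00000000e+00,  0.00000000e+00,  0.00000000e+00,
         1.00000000e+00]])}
```

View pics/top0.png

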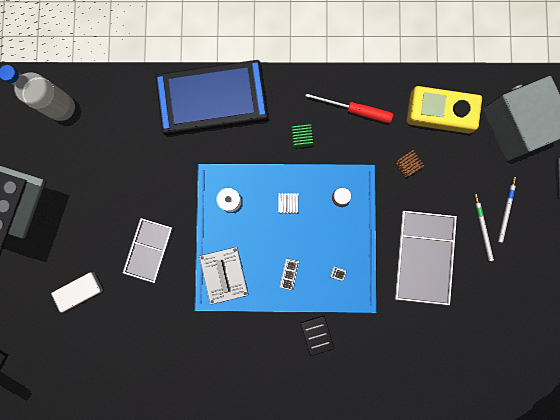

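View pics/scene0.png

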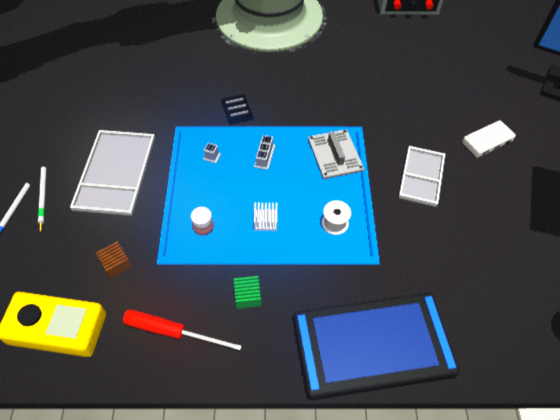

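```bash
python3 - <<'E'
import cv2
a=cv2.imread("pics/top0.png")
for n,x,y in(("L",115,180),("R",270,180)):
    cv2.imwrite(f"pics/top0{n}.png",cv2.resize(a[y:y+140,x:x+195],None,fx=4,fy=4,interpolation=cv2.INTER_CUBIC))
E
```

```text
(no output)
```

View pics/top0L.png

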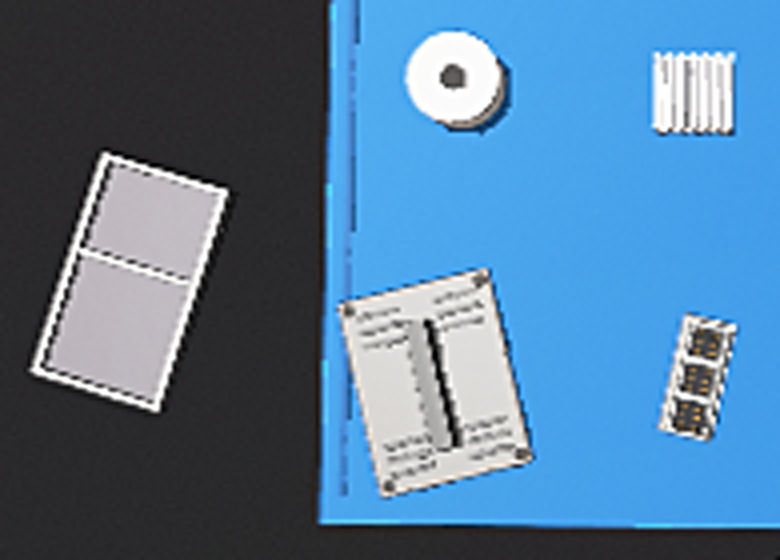

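View pics/top0R.png

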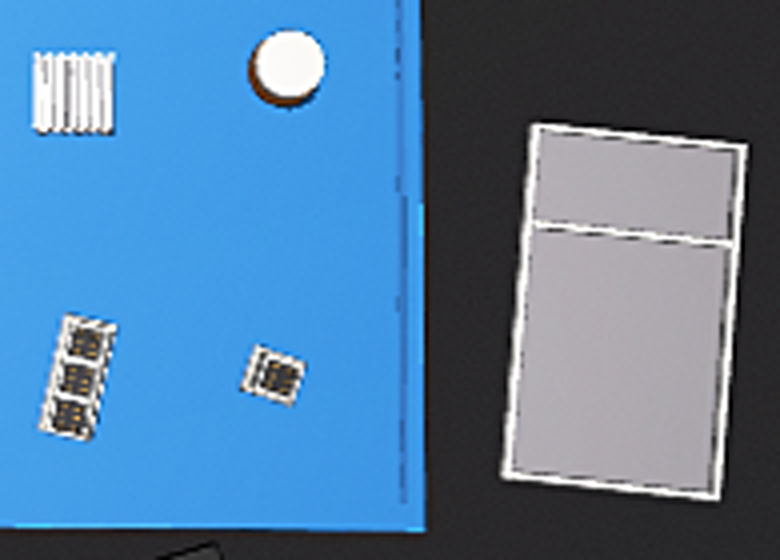

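```bash
cat > h.py <<'E'
import numpy as np, cv2
from scipy.spatial.transform import Rotation as Ro
from workcell import readout, grab_frame, camera_info, workorder, bot
def ray(px,z,cam="top",T=None):
    c=camera_info(cam)
    if T is None: T=c["T"]
    u,v=px
    d=T[:3,:3]@[(u-c["cx"])/c["fx"],-(v-c["cy"])/c["fy"],-1]
    o=T[:3,3]; return o+d*(z-o[2])/d[2]
def proj(P,cam="top",T=None):
    c=camera_info(cam)
    if T is None: T=c["T"]
    p=np.linalg.inv(T)@np.r_[P,1]
    return c["cx"]+c["fx"]*p[0]/-p[2], c["cy"]-c["fy"]*p[1]/-p[2]
def wristT(s):
    T=np.eye(4); T[:3,:3]=Ro.from_euler("xyz",s["tool_rot"]).as_matrix(); T[:3,3]=s["position"]
    return T@camera_info("wrist")["hand_eye"]
def wshot(name,crop=None):
    s=readout.observe(); im=grab_frame("wrist"); cv2.imwrite(f"pics/{name}.png",im); np.save(f"pics/{name}.npy",wristT(s)); return im
def st():
    s=readout.observe(); print(round(s["clock"],2),s["position"].round(4),np.degrees(s["tool_rot"]).round(1),s["force"].round(1),round(s["grip_width"],4),round(s["finger_force"],1))
def go(goal,yaw=None):
    "tool-frame shift to TCP goal (m) and yaw turn (deg) needed"
    s=readout.observe(); R=Ro.from_euler("xyz",s["tool_rot"]).as_matrix()
    d=R.T@(np.array(goal)-s["position"])
    cy=np.arctan2(R[1,0],R[0,0])
    out=dict(shift_units=(d*10).round(3))
    if yaw is not None:
        t=-(yaw-np.degrees(cy)); t=(t+90)%180-90  # tool z down: yaw opposite
        out.update(yaw_units=round(t/90,3), cur=round(np.degrees(cy),1))
    print(out); return out
E
python3 - <<'E'
from h import *
def q(off,pts,z):
    P=np.array([ray(((u+.5)/4-.5+off,(v+.5)/4-.5+180),z)[:2] for u,v in pts]); return P
def show(n,off,pts,z):
    P=q(off,pts,z); e=np.roll(P,-1,0)-P
    print(n,P.mean(0).round(4),"len",(1000*np.linalg.norm(e,axis=1)).round(1),"ang",np.degrees(np.arctan2(e[:,1],e[:,0])).round(1))
show("small",115,[(103,154),(228,191),(158,411),(33,373)],.012)
show("large",270,[(532,124),(747,146),(718,499),(503,477)],.012)
show("cover",115,[(338,305),(487,270),(532,462),(386,496)],.013)
show("sink",115,[(653,52),(735,52),(735,133),(653,133)],.033)
show("longsock",270,[(85,343),(69,415)],.033)
show("longfoot",270,[(65,315),(117,325),(93,440),(38,430)],.02)
show("shorts",270,[(279,377)],.033)
show("shortsil",270,[(258,344),(307,360),(292,405),(241,388)],.02)
show("spool",115,[(452,76)],.043)
show("jar",270,[(290,64)],.045)
E
```

```text
small [0.5138 0.3061] len [ 73.3 126.6  72.8 126.4] ang [-105.9  163.8   74.   -16. ]
large [ 0.5035 -0.3081] len [118.5 193.5 116.7 194. ] ang [-95.5 174.   84.8  -5.4]
cover [0.4598 0.1355] len [ 84.5 107.8  82.  107.7] ang [ -76.3 -165.9  103.5   15.5]
sink [ 0.6192 -0.0052] len [44.7 44.3 44.6 44.4] ang [ -89.6 -179.7   90.4    0.5]
longsock [ 0.4643 -0.0079] len [39.4 39.4] ang [167.8 -12.2]
longfoot [ 0.4645 -0.0087] len [28.9 63.5 30.4 64. ] ang [-100.3  168.5   80.4  -12.9]
shorts [ 0.4664 -0.1163] len [0.] ang [0.]
shortsil [ 0.4672 -0.1154] len [27.9 25.7 29.  25.6] ang [-107.5  161.4   72.2  -21.2]
spool [0.6262 0.1257] len [0.] ang [0.]
jar [ 0.6341 -0.1212] len [0.] ang [0.]
```

```bash
python3 - <<'E'
from h import *
go([.50,-.2,.23]); go([.483,.141,.16],14)
E
```

```text
{'shift_units': array([ 3.932, -2.568,  0.01 ])}
{'shift_units': array([ 5.012, -5.806,  0.713]), 'yaw_units': np.float64(0.081), 'cur': np.float64(21.3)}
```

drive_tool(targets=[{"dx": 0.39, "dy": -0.26, "fingers": 0}, {"dx": 0.39, "dy": -0.26}, {"dx": 0.39, "dy": -0.26}, {"dx": 0.39, "dy": -0.26}, {"dx": 0.39, "dy": -0.26}, {"dx": 0.39, "dy": -0.26}, {"dx": 0.39, "dy": -0.26}, {"dx": 0.39, "dy": -0.26}, {"dx": 0.39, "dy": -0.26}, {"dx": 0.39, "dy": -0.26}, {"dx": 0.12, "dy": -0.36, "dz": 0.08}, {"dx": 0.12, "dy": -0.36, "dz": 0.08}, {"dx": 0.12, "dy": -0.36, "dz": 0.08}, {"dx": 0.12, "dy": -0.36, "dz": 0.08}, {"dx": 0.12, "dy": -0.36, "dz": 0.08}, {"dx": 0.12, "dy": -0.36, "dz": 0.08}, {"dx": 0.12, "dy": -0.36, "dz": 0.08}, {"dx": 0.12, "dy": -0.36, "dz": 0.08}, {"dx": 0.12, "dy": -0.36, "dz": 0.06}, {"yaw": 0.08}])

```text
invalid input
```

```bash
python3 - <<'E'
from h import *
st(); im=wshot("w1"); st(); go([.483,.141,.16],14)
E
```

```text
0.1 [ 0.2269 -0.5821  0.2308] [-179.9    0.    21.3] [-0.2 -0.9 -1.2] 0.0858 0.0
0.15 [ 0.227  -0.5821  0.2309] [-180.     0.    21.3] [ 0.3 -0.3  0.1] 0.0855 0.0
{'shift_units': array([ 5.012, -5.806,  0.713]), 'yaw_units': np.float64(0.081), 'cur': np.float64(21.3)}
```

View pics/w1.png

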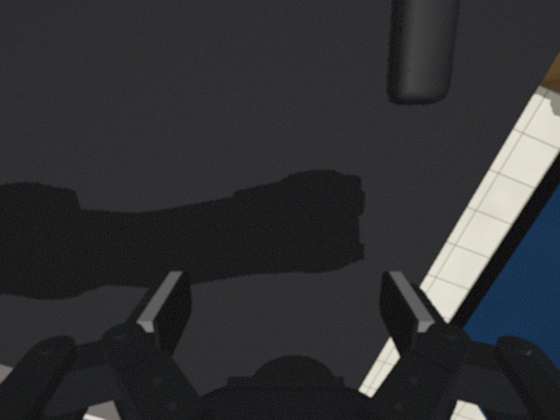

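The call was refused and nothing moved (the wrist view shows only the table edge and open fingers). Retrying with every field filled.

drive_tool(targets=[{"dx": 0.39, "dy": -0.26, "dz": 0, "yaw": 0, "fingers": 0}, {"dx": 0.39, "dy": -0.26, "dz": 0, "yaw": 0, "fingers": 0}, {"dx": 0.39, "dy": -0.26, "dz": 0, "yaw": 0, "fingers": 0}, {"dx": 0.39, "dy": -0.26, "dz": 0, "yaw": 0, "fingers": 0}, {"dx": 0.39, "dy": -0.26, "dz": 0, "yaw": 0, "fingers": 0}, {"dx": 0.39, "dy": -0.26, "dz": 0, "yaw": 0, "fingers": 0}, {"dx": 0.39, "dy": -0.26, "dz": 0, "yaw": 0, "fingers": 0}, {"dx": 0.39, "dy": -0.26, "dz": 0, "yaw": 0, "fingers": 0}, {"dx": 0.39, "dy": -0.26, "dz": 0, "yaw": 0, "fingers": 0}, {"dx": 0.39, "dy": -0.26, "dz": 0, "yaw": 0, "fingers": 0}, {"dx": 0.12, "dy": -0.36, "dz": 0.08, "yaw": 0, "fingers": 0}, {"dx": 0.12, "dy": -0.36, "dz": 0.08, "yaw": 0, "fingers": 0}, {"dx": 0.12, "dy": -0.36, "dz": 0.08, "yaw": 0, "fingers": 0}, {"dx": 0.12, "dy": -0.36, "dz": 0.08, "yaw": 0, "fingers": 0}, {"dx": 0.12, "dy": -0.36, "dz": 0.08, "yaw": 0, "fingers": 0}, {"dx": 0.12, "dy": -0.36, "dz": 0.08, "yaw": 0, "fingers": 0}, {"dx": 0.12, "dy": -0.36, "dz": 0.08, "yaw": 0, "fingers": 0}, {"dx": 0.12, "dy": -0.36, "dz": 0.08, "yaw": 0, "fingers": 0}, {"dx": 0.12, "dy": -0.36, "dz": 0.06, "yaw": 0, "fingers": 0}, {"dx": 0, "dy": 0, "dz": 0, "yaw": 0.08, "fingers": 0}], squeeze=20)

```text
clock: 2.15
position: [0.4778, 0.1476, 0.1605]
tool_rot: [-3.14, 0.001, 0.252]
force: [0.2, -0.9, -0.3]
grip_width: 0.0854
finger_force: 0.0
```

```bash
python3 - <<'E'
from h import *
im=wshot("w2"); st(); go([.483,.141,.021],14)
T=np.load("pics/w2.npy")
print([np.round(proj(p,"wrist",T)) for p in ([.4598,.1355,.038],[.483,.1413,.038])])
E
```

```text
2.2 [0.4782 0.1451 0.1608] [-179.9    0.    13.6] [ 1.1 -0.6  0.1] 0.0858 0.0
{'shift_units': array([0.038, 0.052, 1.398]), 'yaw_units': np.float64(-0.004), 'cur': np.float64(13.6)}
[array([292., 223.]), array([293., 197.])]
```

View pics/w2.png

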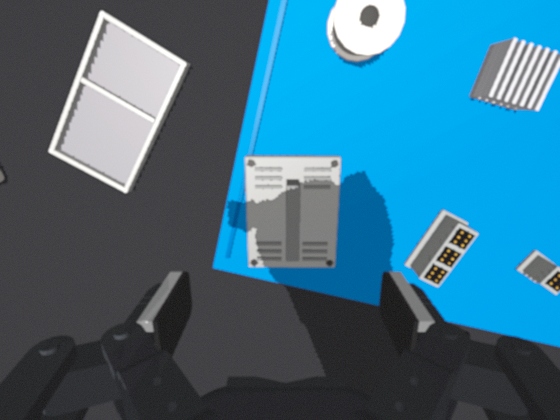

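The wrist view shows the rib from (293,180) to (293,262), within 2 px of the prediction and aligned with the tool. Descending.

drive_tool(targets=[{"dx": 0.04, "dy": 0.05, "dz": 0.2, "yaw": 0, "fingers": 0}, {"dx": 0, "dy": 0, "dz": 0.3, "yaw": 0, "fingers": 0}, {"dx": 0, "dy": 0, "dz": 0.3, "yaw": 0, "fingers": 0}, {"dx": 0, "dy": 0, "dz": 0.3, "yaw": 0, "fingers": 0.3}, {"dx": 0, "dy": 0, "dz": 0.2, "yaw": 0, "fingers": 0.5}, {"dx": 0, "dy": 0, "dz": 0.1, "yaw": 0, "fingers": 0.6}, {"dx": 0, "dy": 0, "dz": 0, "yaw": 0, "fingers": 1}, {"dx": 0, "dy": 0, "dz": 0, "yaw": 0, "fingers": 1}, {"dx": 0, "dy": 0, "dz": 0, "yaw": 0, "fingers": 1}, {"dx": 0, "dy": 0, "dz": 0, "yaw": 0, "fingers": 1}, {"dx": 0, "dy": 0, "dz": 0, "yaw": 0, "fingers": 1}, {"dx": 0, "dy": 0, "dz": 0, "yaw": 0, "fingers": 1}], squeeze=20)

```text
clock: 3.4
position: [0.4844, 0.1388, 0.022]
tool_rot: [3.142, -0.001, 0.246]
force: [-1.8, -0.7, 8.0]
grip_width: 0.0116
finger_force: 23.0
```

drive_tool(targets=[{"dx": 0, "dy": 0, "dz": -0.05, "yaw": 0, "fingers": 1}, {"dx": 0, "dy": 0, "dz": -0.05, "yaw": 0, "fingers": 1}, {"dx": 0, "dy": 0, "dz": -0.1, "yaw": 0, "fingers": 1}, {"dx": 0, "dy": 0, "dz": -0.1, "yaw": 0, "fingers": 1}, {"dx": 0, "dy": 0, "dz": -0.1, "yaw": 0, "fingers": 1}, {"dx": 0, "dy": 0, "dz": -0.2, "yaw": 0, "fingers": 1}, {"dx": 0, "dy": 0, "dz": -0.2, "yaw": 0, "fingers": 1}, {"dx": 0, "dy": 0, "dz": 0, "yaw": 0, "fingers": 1}])

```text
clock: 4.2
position: [0.4852, 0.1392, 0.1039]
tool_rot: [-3.141, -0.004, 0.246]
force: [-0.3, -0.1, -4.3]
grip_width: 0.0116
finger_force: 21.5
```

```bash
python3 - <<'E'
from h import *
st(); a=wshot("w3"); b=grab_frame("scene"); st()
cv2.imwrite("pics/m3.png",np.hstack([cv2.resize(a[100:400,150:430],(420,450)),cv2.resize(b[90:290,250:420],(380,450))]))
E
```

```text
4.2 [0.4852 0.1392 0.1039] [-180.    -0.2   14.1] [-0.3 -0.1 -4.3] 0.0116 21.5
4.3 [0.4841 0.1388 0.1016] [-1.80e+02 -1.00e-01  1.41e+01] [-0.4 -0.1 -3.2] 0.0118 21.5
```

View pics/m3.png

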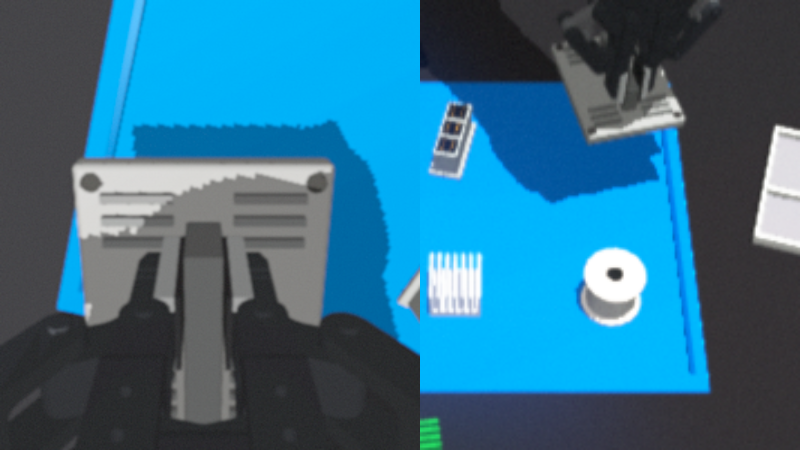

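```bash
cat >> h.py <<'E'
def tilt(name,l,r,W=.086):
    "front top edge corners of the cover -> world points of edge, from its known width"
    T=np.load(f"pics/{name}.npy"); c=camera_info("wrist")
    d=[np.array([(u-c["cx"])/c["fx"],-(v-c["cy"])/c["fy"],-1]) for u,v in(l,r)]
    k=W/np.linalg.norm(d[0]-d[1])
    return [(T@np.r_[k*x,1])[:3].round(4) for x in d]
E
python3 - <<'E'
from h import *
print(tilt("w3",(200,207),(372,207)))
T=np.load("pics/w3.npy"); s=np.array([.4841,.1388,.1016]); R=Ro.from_euler("z",14.1,degrees=True).as_matrix()
for a in (0,5,10,15,20,25):
    # edge 31 mm ahead of grip, plate top 8 below TCP, pivot 8 above TCP
    v=np.array([.031,0,-.016]); A=Ro.from_euler("y",-a,degrees=True).as_matrix()
    print(a,[np.round(proj(s+[0,0,.008]+R@(A@(v+[0,y,0])),"wrist",T),1) for y in(.043,-.043)])
E
```

```text
[array([0.504 , 0.1865, 0.0909]), array([0.525 , 0.1031, 0.0908])]
0 [array([195.4, 208.5]), array([370.1, 208.6])]
5 [array([193.6, 207.7]), array([371.8, 207.9])]
10 [array([191.9, 207.5]), array([373.4, 207.7])]
15 [array([190. , 207.8]), array([375.2, 208. ])]
20 [array([188.1, 208.8]), array([377. , 208.9])]
25 [array([186.1, 210.3]), array([378.9, 210.5])]
```

The crop shows the front edge corners at about (200,207) and (372,207), so the cover hangs level. I'll hold it just above the mat and ease the grip so its free end sags by gravity.

drive_tool(targets=[{"dx": 0, "dy": 0, "dz": 0.2, "yaw": 0, "fingers": 1}, {"dx": 0, "dy": 0, "dz": 0.2, "yaw": 0, "fingers": 1}, {"dx": 0, "dy": 0, "dz": 0.1, "yaw": 0, "fingers": 1}, {"dx": 0, "dy": 0, "dz": 0, "yaw": 0, "fingers": 0.9}, {"dx": 0, "dy": 0, "dz": 0, "yaw": 0, "fingers": 0.9}, {"dx": 0, "dy": 0, "dz": 0, "yaw": 0, "fingers": 0.9}])

```text
clock: 4.9
position: [0.4843, 0.139, 0.0519]
tool_rot: [-3.141, -0.001, 0.246]
force: [-0.4, -0.1, -2.9]
grip_width: 0.0113
finger_force: 21.5
```

drive_tool(targets=[{"dx": 0, "dy": 0, "dz": 0, "yaw": 0, "fingers": 0.88}, {"dx": 0, "dy": 0, "dz": 0, "yaw": 0, "fingers": 0.87}, {"dx": 0, "dy": 0, "dz": 0, "yaw": 0, "fingers": 0.87}])

```text
clock: 5.2
position: [0.4841, 0.1389, 0.0516]
tool_rot: [-3.142, -0.0, 0.246]
force: [-0.1, -0.8, -2.1]
grip_width: 0.0114
finger_force: 21.5
```

drive_tool(targets=[{"dx": 0, "dy": 0, "dz": 0, "yaw": 0, "fingers": 0.865}, {"dx": 0, "dy": 0, "dz": 0, "yaw": 0, "fingers": 0.865}])

```text
clock: 5.4
position: [0.484, 0.1388, 0.0514]
tool_rot: [-3.142, -0.0, 0.246]
force: [0.3, -0.7, -2.6]
grip_width: 0.0115
finger_force: 15.2
```

drive_tool(targets=[{"dx": 0, "dy": 0, "dz": 0, "yaw": 0, "fingers": 0.863}, {"dx": 0, "dy": 0, "dz": 0, "yaw": 0, "fingers": 0.863}])

```text
clock: 5.6
position: [0.484, 0.1388, 0.0513]
tool_rot: [-3.142, 0.0, 0.246]
force: [0.1, 0.2, -2.7]
grip_width: 0.0115
finger_force: 9.6
```

```bash
python3 - <<'E'
from h import *
a=wshot("w4"); st()
# front-edge line: strongest bright/dark transitions near row ~207
g=cv2.cvtColor(a,cv2.COLOR_BGR2HSV)
m=((g[...,1]<60)&(g[...,2]>90)).astype(np.uint8)
for r in range(200,222,2):
    x=np.where(m[r,150:430])[0]+150; print(r,x.min() if len(x) else None,x.max() if len(x) else None)
E
```

```text
5.65 [0.484  0.1388 0.0513] [-180.    -0.    14.1] [-0.1  0.1 -3.4] 0.0117 9.6
200 None None
202 None None
204 None None
206 205 367
208 188 369
210 200 370
212 199 371
214 187 371
216 199 371
218 199 371
220 186 371
```

drive_tool(targets=[{"dx": 0, "dy": 0, "dz": 0, "yaw": 0, "fingers": 0.862}, {"dx": 0, "dy": 0, "dz": 0, "yaw": 0, "fingers": 0.862}, {"dx": 0, "dy": 0, "dz": 0, "yaw": 0, "fingers": 0.862}])

```text
clock: 5.95
position: [0.484, 0.1388, 0.0513]
tool_rot: [-3.142, 0.0, 0.246]
force: [0.1, -0.3, -2.9]
grip_width: 0.0117
finger_force: 6.5
```

```bash
cat >> h.py <<'E'
def edge(name):
    a=wshot(name); st(); g=cv2.cvtColor(a,cv2.COLOR_BGR2HSV)
    m=((g[...,1]<60)&(g[...,2]>90)).astype(np.uint8)
    for r in range(198,232,3):
        x=np.where(m[r,150:430])[0]+150; print(r,(x.min(),x.max(),len(x)) if len(x) else None,end="; ")
E
python3 -c "
from h import *
edge('w5')"
```

```text
6.0 [0.484  0.1388 0.0513] [-180.     0.    14.1] [-0.1 -0.4 -4. ] 0.0119 6.4
198 (np.int64(199), np.int64(373), 175); 201 (np.int64(197), np.int64(374), 178); 204 (np.int64(196), np.int64(376), 181); 207 (np.int64(194), np.int64(377), 184); 210 (np.int64(195), np.int64(376), 182); 213 (np.int64(195), np.int64(375), 166); 216 (np.int64(196), np.int64(375), 156); 219 (np.int64(196), np.int64(374), 157); 222 (np.int64(197), np.int64(373), 177); 225 (np.int64(197), np.int64(373), 177); 228 (np.int64(198), np.int64(372), 175); 231 (np.int64(199), np.int64(372), 174);
```

```bash
python3 - <<'E'
from h import *
a=cv2.imread("pics/w5.png"); b=grab_frame("scene"); st()
cv2.imwrite("pics/m5.png",np.hstack([cv2.resize(a[100:400,150:430],(420,450)),cv2.resize(b[90:190,280:380],(380,450))]))
E
```

```text
6.05 [0.484  0.1388 0.0513] [-180.    -0.    14.1] [ 0.9  0.1 -3.1] 0.0119 6.4
```

View pics/m5.png

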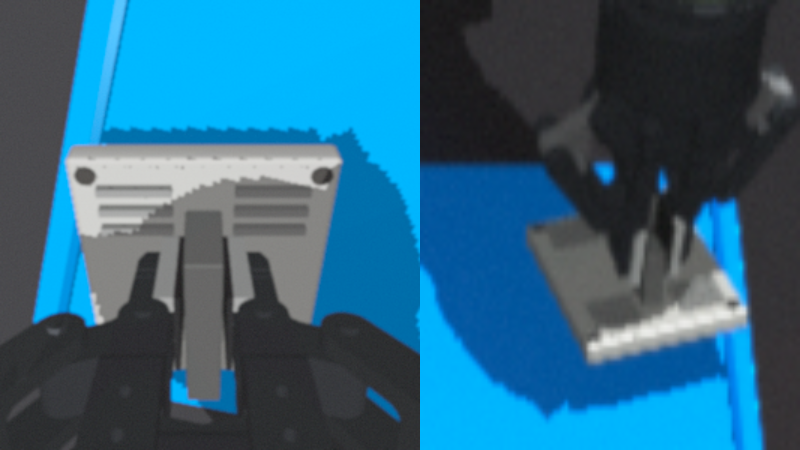

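```bash
python3 - <<'E'
from h import *
print(tilt("w5",(194,207),(377,207)))
T=np.load("pics/w5.npy"); s=np.array([.484,.1388,.0513]); R=Ro.from_euler("z",14.1,degrees=True).as_matrix()
for a in (10,15,20,25,30):
    A=Ro.from_euler("y",-a,degrees=True).as_matrix(); f=lambda v:np.round(proj(s+[0,0,.008]+R@(A@np.array(v)),"wrist",T),1)
    print(a,"toptop",f([.031,.043,-.016]),f([.031,-.043,-.016]),"bot",f([.031,.043,-.026]),"rib",f([.011,0,.009]),f([-.059,0,.009]))
E
```

```text
[array([0.5056, 0.1871, 0.0475]), array([0.5266, 0.1037, 0.0475])]
10 toptop [190.  206.6] [374.9 206.8] bot [195.2 197.2] rib [282.1 275.5] [282.6 379.6]
15 toptop [188.1 207. ] [376.7 207.2] bot [193.3 195.7] rib [282.1 278.4] [282.7 371.4]
20 toptop [186.1 207.9] [378.6 208.1] bot [191.2 194.9] rib [282.1 281.4] [282.7 363.1]
25 toptop [184.1 209.5] [380.5 209.7] bot [189.  194.6] rib [282.1 284.4] [282.8 354.6]
30 toptop [182.  211.8] [382.4 212. ] bot [186.7 195.1] rib [282.1 287.3] [282.9 346. ]
```

The cover now sags about 15°: its free end is down and the rib's near end shows at about (287,367) in the wrist image. Locking the grip, lifting and carrying it to the large tray.

drive_tool(targets=[{"dx": 0, "dy": 0, "dz": 0, "yaw": 0, "fingers": 1}, {"dx": 0, "dy": 0, "dz": 0, "yaw": 0, "fingers": 1}, {"dx": 0, "dy": 0, "dz": -0.1, "yaw": 0, "fingers": 1}, {"dx": 0, "dy": 0, "dz": -0.2, "yaw": 0, "fingers": 1}, {"dx": 0, "dy": 0, "dz": -0.3, "yaw": 0, "fingers": 1}, {"dx": 0, "dy": 0, "dz": -0.3, "yaw": 0, "fingers": 1}, {"dx": 0, "dy": 0, "dz": -0.1, "yaw": 0.07, "fingers": 1}, {"dx": 0, "dy": 0, "dz": 0, "yaw": 0.08, "fingers": 1}, {"dx": 0, "dy": 0, "dz": 0, "yaw": 0.07, "fingers": 1}], squeeze=60)

```text
clock: 6.95
position: [0.4841, 0.1388, 0.1526]
tool_rot: [-3.141, -0.001, -0.105]
force: [0.2, -1.1, -3.6]
grip_width: 0.0097
finger_force: 60.9
```

```bash
python3 -c "
from h import *
st();go([.4916,-.3069,.10],-5.7)"
```

```text
6.95 [0.4841 0.1388 0.1526] [-1.8e+02 -1.0e-01 -6.0e+00] [ 0.2 -1.1 -3.6] 0.0097 60.9
{'shift_units': array([0.54 , 4.426, 0.523]), 'yaw_units': np.float64(-0.003), 'cur': np.float64(-6.0)}
```

drive_tool(targets=[{"dx": 0.03, "dy": 0.12, "dz": 0, "yaw": 0, "fingers": 1}, {"dx": 0.03, "dy": 0.22, "dz": 0, "yaw": 0, "fingers": 1}, {"dx": 0.04, "dy": 0.32, "dz": 0, "yaw": 0, "fingers": 1}, {"dx": 0.04, "dy": 0.32, "dz": 0, "yaw": 0, "fingers": 1}, {"dx": 0.04, "dy": 0.32, "dz": 0, "yaw": 0, "fingers": 1}, {"dx": 0.04, "dy": 0.32, "dz": 0, "yaw": 0, "fingers": 1}, {"dx": 0.04, "dy": 0.32, "dz": 0, "yaw": 0, "fingers": 1}, {"dx": 0.04, "dy": 0.32, "dz": 0, "yaw": 0, "fingers": 1}, {"dx": 0.04, "dy": 0.32, "dz": 0, "yaw": 0, "fingers": 1}, {"dx": 0.04, "dy": 0.32, "dz": 0, "yaw": 0, "fingers": 1}, {"dx": 0.04, "dy": 0.32, "dz": 0, "yaw": 0, "fingers": 1}, {"dx": 0.04, "dy": 0.32, "dz": 0, "yaw": 0, "fingers": 1}, {"dx": 0.04, "dy": 0.32, "dz": 0, "yaw": 0, "fingers": 1}, {"dx": 0.03, "dy": 0.32, "dz": 0.1, "yaw": 0, "fingers": 1}, {"dx": 0.02, "dy": 0.16, "dz": 0.2, "yaw": 0, "fingers": 1}, {"dx": 0, "dy": 0.08, "dz": 0.2, "yaw": 0, "fingers": 1}, {"dx": 0, "dy": 0, "dz": 0, "yaw": 0, "fingers": 1}, {"dx": 0, "dy": 0, "dz": 0, "yaw": 0, "fingers": 1}])

```text
clock: 8.75
position: [0.4945, -0.3064, 0.1018]
tool_rot: [-3.141, 0.0, -0.098]
force: [-0.2, -0.2, -2.7]
grip_width: 0.0105
finger_force: 60.8
```

```bash
python3 - <<'E'
from h import *
a=wshot("w6"); b=grab_frame("scene"); st(); go([.4916,-.3069,.042],-5.7)
cv2.imwrite("pics/m6.png",np.hstack([a[:,60:460],cv2.resize(b[110:250,40:173],(399,420))]))
T=np.load("pics/w6.npy"); R=Ro.from_euler("z",-5.7,degrees=True).as_matrix(); o=np.array([.5035,-.3081,0])
print([np.round(proj(o+R@np.array(p),"wrist",T)) for p in([.098,.059,.012],[.098,-.059,.012],[.042,.057,.012],[.042,-.057,.012])])
E
```

```text
8.85 [ 0.4953 -0.3061  0.1025] [ 1.8e+02 -1.0e-01 -5.6e+00] [ 0.3 -0.8 -2. ] 0.0105 60.8
{'shift_units': array([-0.037,  0.012,  0.605]), 'yaw_units': np.float64(0.001), 'cur': np.float64(-5.6)}
[array([194.,  57.]), array([376.,  58.]), array([203., 145.]), array([366., 145.])]
```

View pics/m6.png

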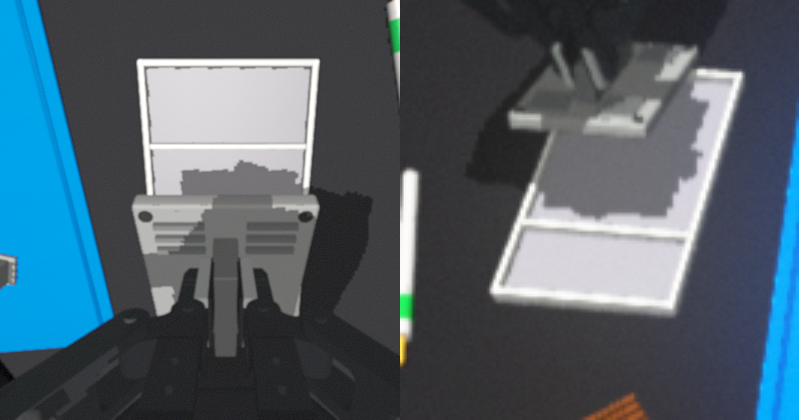

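The wrist view shows the tray's far corners at (198,60) and (379,60), about 3 px from prediction, so I shift 2 mm. The cover is clearly tilted in both views. Lowering to just above edge contact.

drive_tool(targets=[{"dx": -0.03, "dy": 0.02, "dz": 0.1, "yaw": 0, "fingers": 1}, {"dx": -0.02, "dy": 0.01, "dz": 0.1, "yaw": 0, "fingers": 1}, {"dx": 0, "dy": 0, "dz": 0.1, "yaw": 0, "fingers": 1}, {"dx": 0, "dy": 0, "dz": 0.1, "yaw": 0, "fingers": 1}, {"dx": 0, "dy": 0, "dz": 0.08, "yaw": 0, "fingers": 1}, {"dx": 0, "dy": 0, "dz": 0.03, "yaw": 0, "fingers": 1}, {"dx": 0, "dy": 0, "dz": 0.02, "yaw": 0, "fingers": 1}, {"dx": 0, "dy": 0, "dz": 0, "yaw": 0, "fingers": 1}, {"dx": 0, "dy": 0, "dz": 0, "yaw": 0, "fingers": 1}], squeeze=25)

```text
clock: 9.75
position: [0.491, -0.309, 0.0489]
tool_rot: [3.141, -0.002, -0.099]
force: [4.2, 0.3, 7.3]
grip_width: 0.0102
finger_force: 62.3
```

```bash
python3 - <<'E'
from h import *
a=wshot("w7"); b=grab_frame("scene"); st(); c=grab_frame("top")
cv2.imwrite("pics/m7.png",np.hstack([cv2.resize(a[150:400,190:390],(400,500)),cv2.resize(b[110:220,60:170],(400,500),interpolation=cv2.INTER_CUBIC)]))
T=np.load("pics/w7.npy"); s=np.array([.491,-.309,.0489]); R=Ro.from_euler("z",-5.7,degrees=True).as_matrix()
for a in (10,15,20,25,30):
    A=Ro.from_euler("y",-a,degrees=True).as_matrix(); f=lambda v:np.round(proj(s+[0,0,.008]+R@(A@np.array(v)),"wrist",T),1)
    print(a,"toptop",f([.031,.043,-.016]),f([.031,-.043,-.016]),"bot",f([.031,.043,-.026]),"rib",f([.011,0,.009]),f([-.059,0,.009]))
E
```

```text
9.85 [ 0.4909 -0.309   0.0489] [ 1.8e+02 -1.0e-01 -5.7e+00] [3.5 0.8 6.2] 0.0104 62.2
10 toptop [190.1 207.5] [374.7 207.7] bot [195.3 198. ] rib [282.1 276.2] [282.5 380.5]
15 toptop [188.2 207.8] [376.6 208. ] bot [193.3 196.5] rib [282.1 279.2] [282.6 372.3]
20 toptop [186.2 208.8] [378.4 209. ] bot [191.3 195.7] rib [282.1 282.2] [282.7 363.9]
25 toptop [184.2 210.3] [380.3 210.6] bot [189.1 195.5] rib [282.1 285.1] [282.7 355.4]
30 toptop [182.1 212.6] [382.3 212.8] bot [186.8 195.9] rib [282.1 288.1] [282.8 346.9]
```

View pics/m7.png

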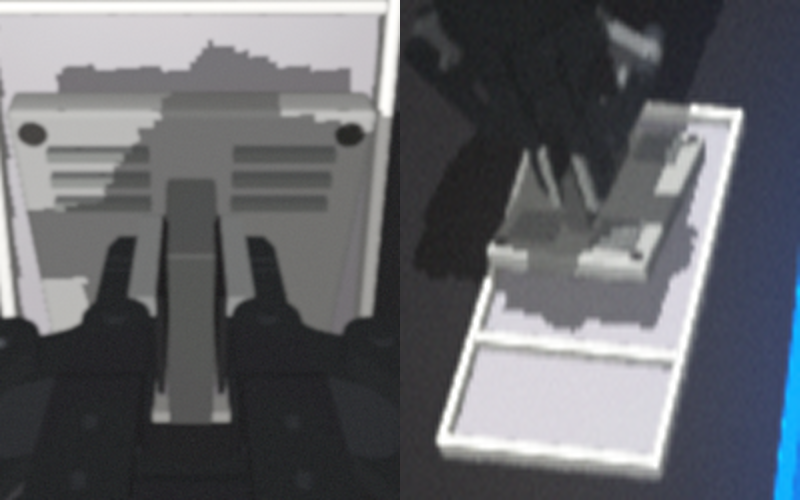

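The wrist crop shows the rib's near end at about row 357 and the scene crop shows the near edge down inside the near wall; contact height fits a tilt of about 20° with that edge on the floor. Resting it there for a second, then starting the pivot.

drive_tool(targets=[{"dx": 0, "dy": 0, "dz": 0, "yaw": 0, "fingers": 1}, {"dx": 0, "dy": 0, "dz": 0, "yaw": 0, "fingers": 1}, {"dx": 0, "dy": 0, "dz": 0, "yaw": 0, "fingers": 1}, {"dx": 0, "dy": 0, "dz": 0, "yaw": 0, "fingers": 1}, {"dx": 0, "dy": 0, "dz": 0, "yaw": 0, "fingers": 1}, {"dx": 0, "dy": 0, "dz": 0, "yaw": 0, "fingers": 1}, {"dx": 0, "dy": 0, "dz": 0, "yaw": 0, "fingers": 1}, {"dx": 0, "dy": 0, "dz": 0, "yaw": 0, "fingers": 1}, {"dx": 0, "dy": 0, "dz": 0, "yaw": 0, "fingers": 1}, {"dx": 0, "dy": 0, "dz": 0, "yaw": 0, "fingers": 1}, {"dx": 0.013, "dy": 0, "dz": 0.023, "yaw": 0, "fingers": 1}, {"dx": 0.013, "dy": 0, "dz": 0.023, "yaw": 0, "fingers": 1}, {"dx": 0.012, "dy": 0, "dz": 0.025, "yaw": 0, "fingers": 1}, {"dx": 0.012, "dy": 0, "dz": 0.025, "yaw": 0, "fingers": 1}, {"dx": 0, "dy": 0, "dz": 0, "yaw": 0, "fingers": 1}], squeeze=25)

```text
clock: 11.4
position: [0.4962, -0.3097, 0.0392]
tool_rot: [3.141, -0.003, -0.099]
force: [4.9, -0.9, 6.8]
grip_width: 0.0105
finger_force: 62.4
```

drive_tool(targets=[{"dx": 0.01, "dy": 0, "dz": 0.025, "yaw": 0, "fingers": 1}, {"dx": 0.01, "dy": 0, "dz": 0.025, "yaw": 0, "fingers": 1}, {"dx": 0.01, "dy": 0, "dz": 0.025, "yaw": 0, "fingers": 1}, {"dx": 0.01, "dy": 0, "dz": 0.025, "yaw": 0, "fingers": 1}, {"dx": 0.01, "dy": 0, "dz": 0.025, "yaw": 0, "fingers": 1}, {"dx": 0.005, "dy": 0, "dz": 0.015, "yaw": 0, "fingers": 1}, {"dx": 0, "dy": 0, "dz": 0, "yaw": 0, "fingers": 1}])

```text
clock: 12.1
position: [0.5012, -0.3102, 0.025]
tool_rot: [3.141, -0.002, -0.099]
force: [4.8, -1.1, 4.7]
grip_width: 0.0103
finger_force: 62.0
```

```bash
python3 - <<'E'
from h import *
edge('w8')
T=np.load("pics/w8.npy"); s=readout.observe()["position"]; R=Ro.from_euler("z",-5.7,degrees=True).as_matrix()
for a in (0,3,6,10):
    A=Ro.from_euler("y",-a,degrees=True).as_matrix(); f=lambda v:np.round(proj(s+[0,0,.008]+R@(A@np.array(v)),"wrist",T),1)
    print(a,"toptop",f([.031,.043,-.016]),f([.031,-.043,-.016]),"bot",f([.031,.043,-.026]),"rib",f([.011,0,.009]),f([-.059,0,.009]))
E
```

```text
12.15 [ 0.501  -0.3102  0.0251] [ 1.8e+02 -1.0e-01 -5.7e+00] [ 4.  -0.7  4.8] 0.0103 62.0
198 (np.int64(162), np.int64(402), 241); 201 (np.int64(162), np.int64(401), 240); 204 (np.int64(163), np.int64(401), 239); 207 (np.int64(163), np.int64(401), 239); 210 (np.int64(164), np.int64(401), 238); 213 (np.int64(164), np.int64(400), 237); 216 (np.int64(164), np.int64(400), 237); 219 (np.int64(165), np.int64(399), 235); 222 (np.int64(165), np.int64(398), 217); 225 (np.int64(165), np.int64(398), 210); 228 (np.int64(166), np.int64(398), 209); 231 (np.int64(166), np.int64(397), 217); 0 toptop [193.8 209. ] [371.3 209.2] bot [198.9 202.9] rib [282.2 271.2] [282.4 396.7]
3 toptop [192.8 208.5] [372.3 208.7] bot [197.9 201.4] rib [282.2 272.9] [282.5 392.1]
6 toptop [191.7 208.1] [373.4 208.4] bot [196.8 200. ] rib [282.2 274.5] [282.5 387.3]
10 toptop [190.2 208. ] [374.8 208.2] bot [195.4 198.5] rib [282.2 276.8] [282.6 380.9]
```

drive_tool(targets=[{"dx": 0, "dy": 0, "dz": 0.015, "yaw": 0, "fingers": 1}, {"dx": 0, "dy": 0, "dz": 0.015, "yaw": 0, "fingers": 1}, {"dx": 0, "dy": 0, "dz": 0, "yaw": 0, "fingers": 1}])

```text
clock: 12.45
position: [0.501, -0.3102, 0.0237]
tool_rot: [3.141, -0.002, -0.099]
force: [-3.8, 4.8, 38.4]
grip_width: 0.0097
finger_force: 66.3
```

Force rose sharply, so the cover is flat. Relieving the pressure, then opening and rising.

drive_tool(targets=[{"dx": 0, "dy": 0, "dz": -0.025, "yaw": 0, "fingers": 1}, {"dx": 0, "dy": 0, "dz": 0, "yaw": 0, "fingers": 0.85}, {"dx": 0, "dy": 0, "dz": 0, "yaw": 0, "fingers": 0.7}, {"dx": 0, "dy": 0, "dz": 0, "yaw": 0, "fingers": 0.5}, {"dx": 0, "dy": 0, "dz": 0, "yaw": 0, "fingers": 0.5}, {"dx": 0, "dy": 0, "dz": -0.2, "yaw": 0, "fingers": 0.5}, {"dx": 0, "dy": 0, "dz": -0.3, "yaw": 0, "fingers": 0.5}, {"dx": 0, "dy": 0, "dz": -0.4, "yaw": 0, "fingers": 0.4}, {"dx": 0, "dy": 0, "dz": -0.4, "yaw": 0, "fingers": 0.4}, {"dx": 0, "dy": 0, "dz": 0, "yaw": 0, "fingers": 0.4}, {"dx": 0, "dy": 0, "dz": 0, "yaw": 0, "fingers": 0.4}], squeeze=25)

```text
clock: 13.55
position: [0.5002, -0.3101, 0.1549]
tool_rot: [3.141, -0.001, -0.1]
force: [0.5, 0.2, -0.3]
grip_width: 0.051
finger_force: 0.0
```

```bash
python3 - <<'E'
from h import *
a=wshot("w9"); st()
go([.4645,-.0085,.10],-12.2)
E
```

```text
13.6 [ 0.4997 -0.3099  0.1538] [-180.     0.    -5.7] [-0.  -0.7 -0.3] 0.0512 0.0
{'shift_units': array([-0.649, -2.964,  0.539]), 'yaw_units': np.float64(0.072), 'cur': np.float64(-5.7)}
```

View pics/w9.png

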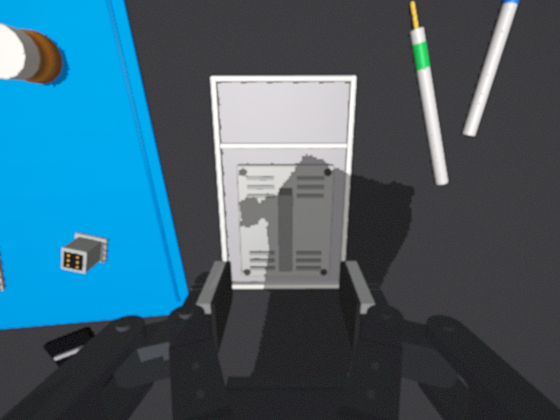

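The cover lies flat and centred in the larger compartment (rib from (285,190) to (285,270), no part over the walls); the narrow compartment is centred near (284,113). Next is the long connector.

```bash
python3 - <<'E'
from h import *
print(readout.observe()["qpos"].round(2))
T=np.load("pics/w9.npy")
P=np.array([ray(p,.012,"wrist",T)[:2] for p in((213,78),(355,78),(218,146),(350,146))]); print(P.round(4),P.mean(0).round(4))
E
```

```text
[ 0.51  0.56 -0.08  1.77  0.06  0.82 -1.27]
[[ 0.6036 -0.263 ]
 [ 0.5923 -0.3775]
 [ 0.5493 -0.2582]
 [ 0.5381 -0.3714]] [ 0.5708 -0.3175]
```

drive_tool(targets=[{"dx": -0.03, "dy": -0.15, "dz": 0, "yaw": 0, "fingers": 0.4}, {"dx": -0.06, "dy": -0.3, "dz": 0, "yaw": 0, "fingers": 0.4}, {"dx": -0.07, "dy": -0.35, "dz": 0, "yaw": 0, "fingers": 0.4}, {"dx": -0.08, "dy": -0.35, "dz": 0, "yaw": 0, "fingers": 0.4}, {"dx": -0.08, "dy": -0.35, "dz": 0, "yaw": 0, "fingers": 0.4}, {"dx": -0.08, "dy": -0.35, "dz": 0, "yaw": 0, "fingers": 0.4}, {"dx": -0.08, "dy": -0.35, "dz": 0, "yaw": 0, "fingers": 0.4}, {"dx": -0.07, "dy": -0.35, "dz": 0, "yaw": 0, "fingers": 0.4}, {"dx": -0.06, "dy": -0.26, "dz": 0.2, "yaw": 0, "fingers": 0.4}, {"dx": -0.04, "dy": -0.15, "dz": 0.2, "yaw": 0, "fingers": 0.4}, {"dx": 0, "dy": 0, "dz": 0.1, "yaw": 0.07, "fingers": 0.4}, {"dx": 0, "dy": 0, "dz": 0, "yaw": 0, "fingers": 0.4}, {"dx": 0, "dy": 0, "dz": 0, "yaw": 0, "fingers": 0.4}])

```text
clock: 14.9
position: [0.4641, -0.0088, 0.1039]
tool_rot: [3.141, 0.001, -0.206]
force: [-0.4, 0.2, 0.3]
grip_width: 0.0512
finger_force: 0.0
```

```bash
python3 - <<'E'
from h import *
a=wshot("w10"); st(); go([.4645,-.0083,.014],-12.2)
T=np.load("pics/w10.npy")
print([np.round(proj(p,"wrist",T)) for p in ([.4645,-.0083,.033],)])
# dark socket blobs near prediction
g=cv2.cvtColor(a,cv2.COLOR_BGR2HSV); cx,cy=map(int,proj([.4645,-.0083,.033],"wrist",T))
m=((g[...,1]<70)&(g[...,2]>110)).astype(np.uint8); m[:cy-80]=0;m[cy+80:]=0;m[:,:cx-80]=0;m[:,cx+80:]=0
n,l,s,c=cv2.connectedComponentsWithStats(cv2.morphologyEx(m,cv2.MORPH_CLOSE,np.ones((9,9)))); print(s[1:][s[1:,4]>150],c[1:][s[1:,4]>150].round(1))
cv2.imwrite("pics/m10.png",cv2.resize(a[max(cy-100,0):cy+100,cx-130:cx+130],None,fx=3,fy=3))
E
```

```text
14.95 [ 0.4645 -0.009   0.1043] [180.    0.  -11.8] [ 0.5 -0.7 -0.3] 0.051 0.0
{'shift_units': array([-0.001, -0.007,  0.903]), 'yaw_units': np.float64(0.004), 'cur': np.float64(-11.8)}
[array([283., 223.])]
[[ 266  170   41   95 1990]
 [ 346  261   16   41  316]
 [ 202  262   24   40  436]] [[284.7 208.2]
 [355.6 276.3]
 [211.9 281.7]]
```

drive_tool(targets=[{"dx": 0, "dy": 0, "dz": 0.2, "yaw": 0, "fingers": 0.4}, {"dx": 0, "dy": 0, "dz": 0.3, "yaw": 0, "fingers": 0.4}, {"dx": 0, "dy": 0, "dz": 0.3, "yaw": 0, "fingers": 0.4}, {"dx": 0, "dy": 0, "dz": 0.1, "yaw": 0, "fingers": 0.4}, {"dx": 0, "dy": 0, "dz": 0, "yaw": 0, "fingers": 0.6}, {"dx": 0, "dy": 0, "dz": 0, "yaw": 0, "fingers": 1}, {"dx": 0, "dy": 0, "dz": 0, "yaw": 0, "fingers": 1}, {"dx": 0, "dy": 0, "dz": 0, "yaw": 0, "fingers": 1}, {"dx": 0, "dy": 0, "dz": 0, "yaw": 0, "fingers": 1}, {"dx": 0, "dy": 0, "dz": -0.1, "yaw": 0, "fingers": 1}, {"dx": 0, "dy": 0, "dz": -0.3, "yaw": 0, "fingers": 1}, {"dx": 0, "dy": 0, "dz": -0.4, "yaw": 0, "fingers": 1}, {"dx": 0, "dy": 0, "dz": -0.2, "yaw": -0.05, "fingers": 1}, {"dx": 0, "dy": 0, "dz": 0, "yaw": -0.09, "fingers": 1}, {"dx": 0, "dy": 0, "dz": 0, "yaw": -0.09, "fingers": 1}, {"dx": 0, "dy": 0, "dz": 0, "yaw": -0.09, "fingers": 1}, {"dx": 0, "dy": 0, "dz": 0, "yaw": -0.09, "fingers": 1}, {"dx": 0, "dy": 0, "dz": 0, "yaw": -0.09, "fingers": 1}, {"dx": 0, "dy": 0, "dz": 0, "yaw": -0.09, "fingers": 1}], squeeze=30)

```text
clock: 16.85
position: [0.4648, -0.0092, 0.1152]
tool_rot: [3.14, -0.0, 0.723]
force: [-0.4, -0.5, -1.0]
grip_width: 0.0211
finger_force: 30.2
```

drive_tool(targets=[{"dx": 0, "dy": 0, "dz": 0, "yaw": -0.09, "fingers": 1}, {"dx": 0, "dy": 0, "dz": 0, "yaw": -0.09, "fingers": 1}, {"dx": 0, "dy": 0, "dz": 0, "yaw": -0.09, "fingers": 1}, {"dx": 0, "dy": 0, "dz": 0, "yaw": -0.09, "fingers": 1}, {"dx": 0, "dy": 0, "dz": 0, "yaw": -0.09, "fingers": 1}, {"dx": 0, "dy": 0, "dz": 0, "yaw": -0.03, "fingers": 1}, {"dx": 0, "dy": 0, "dz": 0, "yaw": 0, "fingers": 1}])

```text
clock: 17.55
position: [0.4647, -0.0094, 0.115]
tool_rot: [3.141, 0.001, 1.472]
force: [-0.1, -0.6, -0.9]
grip_width: 0.0213
finger_force: 30.2
```

```bash
python3 - <<'E'
from h import *
st(); print(readout.observe()["qpos"].round(2)); go([.5715,-.3168,.016],84.3)
E
```

```text
17.55 [ 0.4647 -0.0094  0.115 ] [180.    0.   84.3] [-0.1 -0.6 -0.9] 0.0213 30.2
[ 0.31  0.5  -0.54  2.09  0.42  0.66 -0.61]
{'shift_units': array([-2.952,  1.366,  0.993]), 'yaw_units': np.float64(0.0), 'cur': np.float64(84.3)}
```

drive_tool(targets=[{"dx": -0.15, "dy": 0.07, "dz": 0, "yaw": 0, "fingers": 1}, {"dx": -0.3, "dy": 0.14, "dz": 0, "yaw": 0, "fingers": 1}, {"dx": -0.35, "dy": 0.16, "dz": 0, "yaw": 0, "fingers": 1}, {"dx": -0.35, "dy": 0.16, "dz": 0, "yaw": 0, "fingers": 1}, {"dx": -0.35, "dy": 0.16, "dz": 0, "yaw": 0, "fingers": 1}, {"dx": -0.35, "dy": 0.16, "dz": 0, "yaw": 0, "fingers": 1}, {"dx": -0.35, "dy": 0.16, "dz": 0, "yaw": 0, "fingers": 1}, {"dx": -0.35, "dy": 0.16, "dz": 0, "yaw": 0, "fingers": 1}, {"dx": -0.25, "dy": 0.12, "dz": 0, "yaw": 0, "fingers": 1}, {"dx": -0.15, "dy": 0.08, "dz": 0, "yaw": 0, "fingers": 1}, {"dx": 0, "dy": 0, "dz": 0.2, "yaw": 0, "fingers": 1}, {"dx": 0, "dy": 0, "dz": 0.2, "yaw": 0, "fingers": 1}, {"dx": 0, "dy": 0, "dz": 0.2, "yaw": 0, "fingers": 1}, {"dx": 0, "dy": 0, "dz": 0, "yaw": 0, "fingers": 1}])

```text
clock: 18.95
position: [0.5704, -0.3156, 0.0525]
tool_rot: [-3.138, -0.001, 1.47]
force: [-0.5, -1.0, 0.1]
grip_width: 0.0216
finger_force: 30.2
```

```bash
python3 - <<'E'
from h import *
st(); go([.5715,-.3168,.016],84.3)
E
```

```text
18.95 [ 0.5704 -0.3156  0.0525] [-179.8   -0.    84.2] [-0.5 -1.   0.1] 0.0216 30.2
{'shift_units': array([-0.011,  0.013,  0.365]), 'yaw_units': np.float64(-0.001), 'cur': np.float64(84.2)}
```

drive_tool(targets=[{"dx": -0.01, "dy": 0.01, "dz": 0.15, "yaw": 0, "fingers": 1}, {"dx": 0, "dy": 0, "dz": 0.1, "yaw": 0, "fingers": 1}, {"dx": 0, "dy": 0, "dz": 0.05, "yaw": 0, "fingers": 1}, {"dx": 0, "dy": 0, "dz": 0.04, "yaw": 0, "fingers": 1}, {"dx": 0, "dy": 0, "dz": 0.02, "yaw": 0, "fingers": 1}, {"dx": 0, "dy": 0, "dz": 0, "yaw": 0, "fingers": 1}])

```text
clock: 19.55
position: [0.5726, -0.3172, 0.0182]
tool_rot: [3.142, -0.0, 1.471]
force: [0.7, 0.3, 0.1]
grip_width: 0.0211
finger_force: 30.2
```

drive_tool(targets=[{"dx": 0, "dy": 0, "dz": 0.015, "yaw": 0, "fingers": 1}, {"dx": 0, "dy": 0, "dz": 0.005, "yaw": 0, "fingers": 1}, {"dx": 0, "dy": 0, "dz": 0, "yaw": 0, "fingers": 1}])

```text
clock: 19.85
position: [0.5727, -0.3173, 0.0164]
tool_rot: [3.141, 0.0, 1.471]
force: [-0.3, 0.7, 1.4]
grip_width: 0.0211
finger_force: 30.4
```

drive_tool(targets=[{"dx": 0, "dy": 0, "dz": 0, "yaw": 0, "fingers": 0.7}, {"dx": 0, "dy": 0, "dz": 0, "yaw": 0, "fingers": 0.6}, {"dx": 0, "dy": 0, "dz": 0, "yaw": 0, "fingers": 0.55}, {"dx": 0, "dy": 0, "dz": -0.2, "yaw": 0, "fingers": 0.55}, {"dx": 0, "dy": 0, "dz": -0.4, "yaw": 0, "fingers": 0.5}, {"dx": 0, "dy": 0, "dz": -0.4, "yaw": 0, "fingers": 0.5}, {"dx": 0, "dy": 0, "dz": 0, "yaw": 0.06, "fingers": 0.5}, {"dx": 0, "dy": 0, "dz": 0, "yaw": 0.07, "fingers": 0.5}, {"dx": 0, "dy": 0, "dz": 0, "yaw": 0, "fingers": 0.5}])

```text
clock: 20.75
position: [0.5726, -0.3172, 0.1165]
tool_rot: [3.141, 0.0, 1.265]
force: [-0.7, 0.2, 1.2]
grip_width: 0.0425
finger_force: 0.0
```

```bash
python3 - <<'E'
from h import *
st(); go([.467,-.1158,.10],72)
E
```

```text
20.75 [ 0.5726 -0.3172  0.1165] [180.    0.   72.5] [-0.7  0.2  1.2] 0.0425 0.0
{'shift_units': array([ 1.603, -1.614,  0.164]), 'yaw_units': np.float64(0.005), 'cur': np.float64(72.5)}
```

drive_tool(targets=[{"dx": 0.1, "dy": -0.1, "dz": 0, "yaw": 0, "fingers": 0.5}, {"dx": 0.2, "dy": -0.2, "dz": 0, "yaw": 0, "fingers": 0.5}, {"dx": 0.25, "dy": -0.25, "dz": 0, "yaw": 0, "fingers": 0.5}, {"dx": 0.25, "dy": -0.25, "dz": 0, "yaw": 0, "fingers": 0.5}, {"dx": 0.25, "dy": -0.25, "dz": 0, "yaw": 0, "fingers": 0.5}, {"dx": 0.25, "dy": -0.26, "dz": 0, "yaw": 0, "fingers": 0.5}, {"dx": 0.2, "dy": -0.2, "dz": 0, "yaw": 0, "fingers": 0.5}, {"dx": 0.1, "dy": -0.1, "dz": 0, "yaw": 0, "fingers": 0.5}, {"dx": 0, "dy": 0, "dz": 0, "yaw": 0, "fingers": 0.5}, {"dx": 0, "dy": 0, "dz": 0, "yaw": 0, "fingers": 0.5}])

```text
clock: 21.75
position: [0.4674, -0.1171, 0.1162]
tool_rot: [3.141, 0.0, 1.268]
force: [-0.0, -0.9, -1.5]
grip_width: 0.0429
finger_force: 0.0
```

```bash
python3 - <<'E'
from h import *
st(); a=wshot("w11"); go([.467,-.1158,.014],72)
T=np.load("pics/w11.npy"); u,v=map(int,proj([.467,-.1158,.033],"wrist",T)); print(u,v)
b=grab_frame("top")
cv2.imwrite("pics/m11.png",np.hstack([cv2.resize(a[v-60:v+60,u-80:u+80],(400,300)),cv2.resize(b[195:315,380:480],(360,300))]))
E
```

```text
21.75 [ 0.4674 -0.1171  0.1162] [180.    0.   72.7] [-0.  -0.9 -1.5] 0.0429 0.0
{'shift_units': array([ 0.014, -0.009,  1.021]), 'yaw_units': np.float64(0.007), 'cur': np.float64(72.6)}
283 213
```

View pics/m11.png

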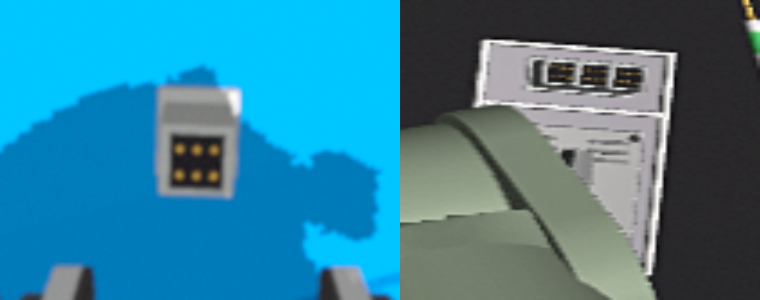

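The connector is centred between the fingers and square to the tool (socket at (197,163) in the crop, about 3 mm toward −x of the tool), and the top view shows the long connector upright in its narrow bay. Grasping.

drive_tool(targets=[{"dx": -0.01, "dy": -0.01, "dz": 0.2, "yaw": 0, "fingers": 0.5}, {"dx": 0, "dy": 0, "dz": 0.3, "yaw": 0, "fingers": 0.5}, {"dx": 0, "dy": 0, "dz": 0.3, "yaw": 0, "fingers": 0.5}, {"dx": 0, "dy": 0, "dz": 0.22, "yaw": 0, "fingers": 0.5}, {"dx": 0, "dy": 0, "dz": 0, "yaw": 0, "fingers": 0.6}, {"dx": 0, "dy": 0, "dz": 0, "yaw": 0, "fingers": 1}, {"dx": 0, "dy": 0, "dz": 0, "yaw": 0, "fingers": 1}, {"dx": 0, "dy": 0, "dz": 0, "yaw": 0, "fingers": 1}, {"dx": 0, "dy": 0, "dz": 0, "yaw": 0, "fingers": 1}, {"dx": 0, "dy": 0, "dz": -0.1, "yaw": 0, "fingers": 1}, {"dx": 0, "dy": 0, "dz": -0.4, "yaw": 0, "fingers": 1}, {"dx": 0, "dy": 0, "dz": -0.4, "yaw": 0, "fingers": 1}, {"dx": 0, "dy": 0, "dz": -0.1, "yaw": 0, "fingers": 1}, {"dx": 0, "dy": 0, "dz": 0, "yaw": 0, "fingers": 1}], squeeze=30)

```text
clock: 23.25
position: [0.4664, -0.1175, 0.1163]
tool_rot: [3.138, 0.0, 1.267]
force: [0.4, 0.3, -0.1]
grip_width: 0.0216
finger_force: 32.7
```

```bash
python3 - <<'E'
from h import *
st(); go([.5465,.2955,.06],74)
E
```

```text
23.25 [ 0.4664 -0.1175  0.1163] [179.8   0.   72.6] [ 0.4  0.3 -0.1] 0.0216 32.7
{'shift_units': array([ 4.181, -0.475,  0.561]), 'yaw_units': np.float64(-0.016), 'cur': np.float64(72.6)}
```

drive_tool(targets=[{"dx": 0.15, "dy": -0.02, "dz": 0, "yaw": 0, "fingers": 1}, {"dx": 0.3, "dy": -0.03, "dz": 0, "yaw": 0, "fingers": 1}, {"dx": 0.36, "dy": -0.04, "dz": 0, "yaw": 0, "fingers": 1}, {"dx": 0.36, "dy": -0.04, "dz": 0, "yaw": 0, "fingers": 1}, {"dx": 0.36, "dy": -0.04, "dz": 0, "yaw": 0, "fingers": 1}, {"dx": 0.36, "dy": -0.04, "dz": 0, "yaw": 0, "fingers": 1}, {"dx": 0.36, "dy": -0.04, "dz": 0, "yaw": 0, "fingers": 1}, {"dx": 0.36, "dy": -0.04, "dz": 0, "yaw": 0, "fingers": 1}, {"dx": 0.36, "dy": -0.04, "dz": 0, "yaw": 0, "fingers": 1}, {"dx": 0.36, "dy": -0.04, "dz": 0, "yaw": 0, "fingers": 1}, {"dx": 0.36, "dy": -0.04, "dz": 0, "yaw": 0, "fingers": 1}, {"dx": 0.3, "dy": -0.04, "dz": 0, "yaw": 0, "fingers": 1}, {"dx": 0.15, "dy": -0.02, "dz": 0, "yaw": 0, "fingers": 1}, {"dx": 0.04, "dy": 0, "dz": 0, "yaw": -0.016, "fingers": 1}, {"dx": 0, "dy": 0, "dz": 0.2, "yaw": 0, "fingers": 1}, {"dx": 0, "dy": 0, "dz": 0.2, "yaw": 0, "fingers": 1}, {"dx": 0, "dy": 0, "dz": 0, "yaw": 0, "fingers": 1}, {"dx": 0, "dy": 0, "dz": 0, "yaw": 0, "fingers": 1}])

```text
clock: 25.05
position: [0.5458, 0.2947, 0.0743]
tool_rot: [-3.141, 0.001, 1.292]
force: [-0.7, -0.0, -0.5]
grip_width: 0.0213
finger_force: 32.7
```

```bash
python3 - <<'E'
from h import *
st(); go([.5465,.2955,.018],74)
a=wshot("w12"); T=np.load("pics/w12.npy")
R=Ro.from_euler("z",-16.1,degrees=True).as_matrix(); o=np.array([.5138,.3061,0])
print([np.round(proj(o+R@np.array(p),"wrist",T)) for p in([.064,.037,.012],[.064,-.037,.012],[.008,.037,.012],[.008,-.037,.012],[-.064,.037,.012],[-.064,-.037,.012])])
cv2.imwrite("pics/m12.png",np.hstack([a[:,:]]))
E
```

```text
25.05 [0.5458 0.2947 0.0743] [-1.8e+02  1.0e-01  7.4e+01] [-0.7 -0.  -0.5] 0.0213 32.7
{'shift_units': array([0.01 , 0.005, 0.563]), 'yaw_units': np.float64(0.0), 'cur': np.float64(74.0)}
[array([332., 168.]), array([327., 272.]), array([244., 167.]), array([247., 272.]), array([130., 167.]), array([145., 271.])]
```

View pics/m12.png

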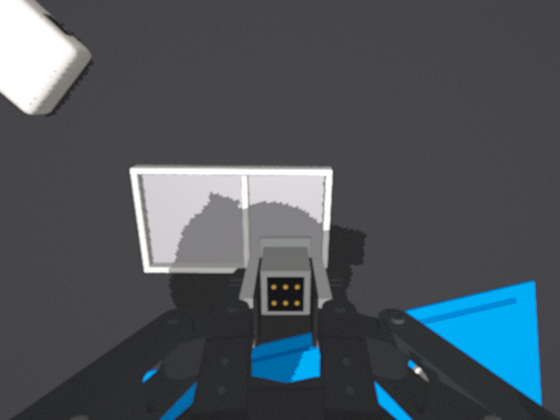

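The small tray's corners at (132,167), (331,167), (146,271) and (329,270) match prediction within 2 px. Lowering.

drive_tool(targets=[{"dx": 0.01, "dy": 0, "dz": 0.2, "yaw": 0, "fingers": 1}, {"dx": 0, "dy": 0, "dz": 0.2, "yaw": 0, "fingers": 1}, {"dx": 0, "dy": 0, "dz": 0.1, "yaw": 0, "fingers": 1}, {"dx": 0, "dy": 0, "dz": 0.06, "yaw": 0, "fingers": 1}, {"dx": 0, "dy": 0, "dz": 0, "yaw": 0, "fingers": 1}, {"dx": 0, "dy": 0, "dz": 0.01, "yaw": 0, "fingers": 1}, {"dx": 0, "dy": 0, "dz": 0, "yaw": 0, "fingers": 1}])

```text
clock: 25.8
position: [0.5463, 0.297, 0.0179]
tool_rot: [3.141, -0.001, 1.292]
force: [0.8, -0.2, -0.5]
grip_width: 0.0209
finger_force: 32.7
```

drive_tool(targets=[{"dx": 0, "dy": 0, "dz": 0.015, "yaw": 0, "fingers": 1}, {"dx": 0, "dy": 0, "dz": 0.005, "yaw": 0, "fingers": 1}, {"dx": 0, "dy": 0, "dz": 0, "yaw": 0, "fingers": 1}])

```text
clock: 26.1
position: [0.5461, 0.2969, 0.0154]
tool_rot: [3.141, -0.0, 1.292]
force: [-0.3, -0.2, 3.6]
grip_width: 0.0215
finger_force: 33.2
```

drive_tool(targets=[{"dx": 0, "dy": 0, "dz": 0, "yaw": 0, "fingers": 0.7}, {"dx": 0, "dy": 0, "dz": 0, "yaw": 0, "fingers": 0.6}, {"dx": 0, "dy": 0, "dz": 0, "yaw": 0, "fingers": 0.55}, {"dx": 0, "dy": 0, "dz": -0.2, "yaw": 0, "fingers": 0.55}, {"dx": 0, "dy": 0, "dz": -0.4, "yaw": 0, "fingers": 0.5}, {"dx": 0, "dy": 0, "dz": -0.4, "yaw": 0, "fingers": 0.2}, {"dx": 0, "dy": 0, "dz": 0, "yaw": 0.09, "fingers": 0}, {"dx": 0, "dy": 0, "dz": 0, "yaw": 0.09, "fingers": 0}, {"dx": 0, "dy": 0, "dz": 0, "yaw": 0.09, "fingers": 0}, {"dx": 0, "dy": 0, "dz": 0, "yaw": 0.09, "fingers": 0}, {"dx": 0, "dy": 0, "dz": 0, "yaw": 0.09, "fingers": 0}, {"dx": 0, "dy": 0, "dz": 0, "yaw": 0.09, "fingers": 0}, {"dx": 0, "dy": 0, "dz": 0, "yaw": 0.09, "fingers": 0}, {"dx": 0, "dy": 0, "dz": 0, "yaw": 0.09, "fingers": 0}, {"dx": 0, "dy": 0, "dz": 0, "yaw": 0.09, "fingers": 0}, {"dx": 0, "dy": 0, "dz": 0, "yaw": 0.01, "fingers": 0}, {"dx": 0, "dy": 0, "dz": 0, "yaw": 0, "fingers": 0}])

```text
clock: 27.8
position: [0.5459, 0.297, 0.1152]
tool_rot: [3.141, -0.0, 0.008]
force: [-0.0, 0.4, 0.0]
grip_width: 0.0855
finger_force: 0.0
```

```bash
python3 - <<'E'
from h import *
st(); go([.620,-.005,.10],0.3)
E
```

```text
27.8 [0.5459 0.297  0.1152] [180.   -0.    0.5] [-0.   0.4  0. ] 0.0855 0.0
{'shift_units': array([0.717, 3.025, 0.152]), 'yaw_units': np.float64(0.002), 'cur': np.float64(0.5)}
```

drive_tool(targets=[{"dx": 0.04, "dy": 0.15, "dz": 0, "yaw": 0, "fingers": 0}, {"dx": 0.07, "dy": 0.3, "dz": 0, "yaw": 0, "fingers": 0}, {"dx": 0.08, "dy": 0.35, "dz": 0, "yaw": 0, "fingers": 0}, {"dx": 0.08, "dy": 0.35, "dz": 0, "yaw": 0, "fingers": 0}, {"dx": 0.08, "dy": 0.35, "dz": 0, "yaw": 0, "fingers": 0}, {"dx": 0.08, "dy": 0.35, "dz": 0, "yaw": 0, "fingers": 0}, {"dx": 0.08, "dy": 0.35, "dz": 0, "yaw": 0, "fingers": 0}, {"dx": 0.08, "dy": 0.35, "dz": 0, "yaw": 0, "fingers": 0}, {"dx": 0.07, "dy": 0.3, "dz": 0, "yaw": 0, "fingers": 0}, {"dx": 0.06, "dy": 0.18, "dz": 0, "yaw": 0, "fingers": 0}, {"dx": 0, "dy": 0, "dz": 0, "yaw": 0, "fingers": 0}, {"dx": 0, "dy": 0, "dz": 0, "yaw": 0, "fingers": 0}])

```text
clock: 29.0
position: [0.619, -0.0067, 0.1151]
tool_rot: [-3.141, 0.0, 0.005]
force: [0.3, -0.4, -0.1]
grip_width: 0.0858
finger_force: 0.0
```

```bash
python3 - <<'E'
from h import *
st(); a=wshot("w13"); go([.620,-.005,.015],0.3)
T=np.load("pics/w13.npy"); u,v=map(int,proj([.620,-.005,.033],"wrist",T)); print(u,v)
g=cv2.cvtColor(a,cv2.COLOR_BGR2HSV); m=(g[...,1]<90).astype(np.uint8); w=np.zeros_like(m); w[v-75:v+60,u-75:u+75]=1
m=cv2.morphologyEx(m*w,cv2.MORPH_CLOSE,np.ones((7,7)))
n,l,s,c=cv2.connectedComponentsWithStats(m); print(s[1:][s[1:,4]>200])
for p in([.021,.021,.03],[.021,-.021,.03],[-.021,.021,.03],[-.021,-.021,.03],[.021,.021,0],[-.021,.021,0]): print(np.round(proj(np.array([.62,-.005,.003])+p,"wrist",T)))
E
```

```text
29.0 [ 0.619  -0.0067  0.1151] [-180.     0.     0.3] [ 0.3 -0.4 -0.1] 0.0858 0.0
{'shift_units': array([ 0.011, -0.007,  1.002]), 'yaw_units': np.float64(0.0), 'cur': np.float64(0.3)}
281 215
[[ 253  180   61   65 3762]]
[251. 188.]
[311. 188.]
[253. 242.]
[309. 243.]
[255. 178.]
[256. 228.]
```

drive_tool(targets=[{"dx": 0, "dy": 0, "dz": 0.2, "yaw": 0, "fingers": 0}, {"dx": 0, "dy": 0, "dz": 0.3, "yaw": 0, "fingers": 0}, {"dx": 0, "dy": 0, "dz": 0.3, "yaw": 0, "fingers": 0}, {"dx": 0, "dy": 0, "dz": 0.2, "yaw": 0, "fingers": 0.2}, {"dx": 0, "dy": 0, "dz": 0, "yaw": 0, "fingers": 0.4}, {"dx": 0, "dy": 0, "dz": 0, "yaw": 0, "fingers": 0.7}, {"dx": 0, "dy": 0, "dz": 0, "yaw": 0, "fingers": 1}, {"dx": 0, "dy": 0, "dz": 0, "yaw": 0, "fingers": 1}, {"dx": 0, "dy": 0, "dz": 0, "yaw": 0, "fingers": 1}, {"dx": 0, "dy": 0, "dz": 0, "yaw": 0, "fingers": 1}], squeeze=30)

```text
clock: 30.05
position: [0.6197, -0.0058, 0.0161]
tool_rot: [-3.142, -0.001, 0.004]
force: [-1.4, -0.2, 7.9]
grip_width: 0.0413
finger_force: 32.1
```

drive_tool(targets=[{"dx": 0, "dy": 0, "dz": -0.1, "yaw": 0, "fingers": 1}, {"dx": 0, "dy": 0, "dz": -0.4, "yaw": 0, "fingers": 1}, {"dx": 0, "dy": 0, "dz": -0.4, "yaw": 0, "fingers": 1}, {"dx": 0, "dy": 0, "dz": -0.1, "yaw": -0.05, "fingers": 1}, {"dx": 0, "dy": 0, "dz": 0, "yaw": -0.09, "fingers": 1}, {"dx": 0, "dy": 0, "dz": 0, "yaw": -0.09, "fingers": 1}, {"dx": 0, "dy": 0, "dz": 0, "yaw": -0.09, "fingers": 1}, {"dx": 0, "dy": 0, "dz": 0, "yaw": -0.09, "fingers": 1}, {"dx": 0, "dy": 0, "dz": 0, "yaw": -0.09, "fingers": 1}, {"dx": 0, "dy": 0, "dz": 0, "yaw": -0.09, "fingers": 1}, {"dx": 0, "dy": 0, "dz": 0, "yaw": -0.09, "fingers": 1}, {"dx": 0, "dy": 0, "dz": 0, "yaw": -0.09, "fingers": 1}, {"dx": 0, "dy": 0, "dz": 0, "yaw": -0.05, "fingers": 1}, {"dx": 0, "dy": 0, "dz": 0, "yaw": 0, "fingers": 1}])

```text
clock: 31.45
position: [0.6193, -0.0062, 0.1158]
tool_rot: [3.141, 0.0, 1.293]
force: [-0.1, 0.4, -0.6]
grip_width: 0.0413
finger_force: 31.2
```

```bash
python3 - <<'E'
from h import *
st(); go([.4875,.313,.06],74)
E
```

```text
31.45 [ 0.6193 -0.0062  0.1158] [180.    0.   74.1] [-0.1  0.4 -0.6] 0.0413 31.2
{'shift_units': array([ 2.709, -2.143,  0.557]), 'yaw_units': np.float64(0.001), 'cur': np.float64(74.1)}
```

drive_tool(targets=[{"dx": 0.13, "dy": -0.1, "dz": 0, "yaw": 0, "fingers": 1}, {"dx": 0.26, "dy": -0.21, "dz": 0, "yaw": 0, "fingers": 1}, {"dx": 0.3, "dy": -0.24, "dz": 0, "yaw": 0, "fingers": 1}, {"dx": 0.3, "dy": -0.24, "dz": 0, "yaw": 0, "fingers": 1}, {"dx": 0.3, "dy": -0.24, "dz": 0, "yaw": 0, "fingers": 1}, {"dx": 0.3, "dy": -0.24, "dz": 0, "yaw": 0, "fingers": 1}, {"dx": 0.3, "dy": -0.24, "dz": 0, "yaw": 0, "fingers": 1}, {"dx": 0.3, "dy": -0.24, "dz": 0, "yaw": 0, "fingers": 1}, {"dx": 0.3, "dy": -0.24, "dz": 0, "yaw": 0, "fingers": 1}, {"dx": 0.16, "dy": -0.11, "dz": 0, "yaw": 0, "fingers": 1}, {"dx": 0.06, "dy": -0.04, "dz": 0, "yaw": 0, "fingers": 1}, {"dx": 0, "dy": 0, "dz": 0.2, "yaw": 0, "fingers": 1}, {"dx": 0, "dy": 0, "dz": 0.3, "yaw": 0, "fingers": 1}, {"dx": 0, "dy": 0, "dz": 0, "yaw": 0, "fingers": 1}, {"dx": 0, "dy": 0, "dz": 0, "yaw": 0, "fingers": 1}])

```text
clock: 32.95
position: [0.488, 0.3133, 0.0657]
tool_rot: [-3.141, 0.001, 1.291]
force: [0.1, 0.5, -0.3]
grip_width: 0.0413
finger_force: 31.1
```

```bash
python3 - <<'E'
from h import *
st(); go([.4875,.313,.018],74)
E
```

```text
32.95 [0.488  0.3133 0.0657] [-180.    0.   74.] [ 0.1  0.5 -0.3] 0.0413 31.1
{'shift_units': array([-0.004, -0.004,  0.477]), 'yaw_units': np.float64(-0.0), 'cur': np.float64(74.0)}
```

drive_tool(targets=[{"dx": 0, "dy": 0, "dz": 0.2, "yaw": 0, "fingers": 1}, {"dx": 0, "dy": 0, "dz": 0.15, "yaw": 0, "fingers": 1}, {"dx": 0, "dy": 0, "dz": 0.08, "yaw": 0, "fingers": 1}, {"dx": 0, "dy": 0, "dz": 0.04, "yaw": 0, "fingers": 1}, {"dx": 0, "dy": 0, "dz": 0.01, "yaw": 0, "fingers": 1}, {"dx": 0, "dy": 0, "dz": 0, "yaw": 0, "fingers": 1}])

```text
clock: 33.55
position: [0.4882, 0.3137, 0.0176]
tool_rot: [3.141, -0.0, 1.292]
force: [-0.5, 0.2, -0.9]
grip_width: 0.041
finger_force: 31.2
```

drive_tool(targets=[{"dx": 0, "dy": 0, "dz": 0.01, "yaw": 0, "fingers": 1}, {"dx": 0, "dy": 0, "dz": 0.005, "yaw": 0, "fingers": 1}, {"dx": 0, "dy": 0, "dz": 0, "yaw": 0, "fingers": 1}])

```text
clock: 33.85
position: [0.4884, 0.3138, 0.017]
tool_rot: [3.141, -0.001, 1.292]
force: [-4.6, -4.1, 18.9]
grip_width: 0.0417
finger_force: 33.3
```

Contact. Releasing, rising and backing off so the cameras can see.

drive_tool(targets=[{"dx": 0, "dy": 0, "dz": -0.008, "yaw": 0, "fingers": 1}, {"dx": 0, "dy": 0, "dz": 0, "yaw": 0, "fingers": 0.45}, {"dx": 0, "dy": 0, "dz": 0, "yaw": 0, "fingers": 0.42}, {"dx": 0, "dy": 0, "dz": 0, "yaw": 0, "fingers": 0.4}, {"dx": 0, "dy": 0, "dz": 0, "yaw": 0, "fingers": 0.4}, {"dx": 0, "dy": 0, "dz": -0.2, "yaw": 0, "fingers": 0.4}, {"dx": 0, "dy": 0, "dz": -0.4, "yaw": 0, "fingers": 0.4}, {"dx": 0, "dy": 0, "dz": -0.4, "yaw": 0, "fingers": 0.4}, {"dx": 0, "dy": 0, "dz": -0.4, "yaw": 0, "fingers": 0.4}, {"dx": -0.3, "dy": 0, "dz": 0, "yaw": 0, "fingers": 0.4}, {"dx": -0.35, "dy": 0, "dz": 0, "yaw": 0, "fingers": 0.4}, {"dx": -0.35, "dy": 0, "dz": 0, "yaw": 0, "fingers": 0.4}, {"dx": -0.35, "dy": 0, "dz": 0, "yaw": 0, "fingers": 0.4}, {"dx": -0.35, "dy": 0, "dz": 0, "yaw": 0, "fingers": 0.4}, {"dx": -0.3, "dy": 0, "dz": 0, "yaw": 0, "fingers": 0.4}, {"dx": 0, "dy": 0, "dz": 0, "yaw": 0, "fingers": 0.4}])

```text
clock: 35.45
position: [0.4321, 0.1175, 0.1564]
tool_rot: [-3.141, 0.002, 1.288]
force: [-0.2, 0.3, -0.5]
grip_width: 0.0511
finger_force: 0.0
```

```bash
python3 - <<'E'
from h import *
st(); t=grab_frame("top"); s=grab_frame("scene")
A=cv2.resize(s[115:225,60:200],(400,300)); B=cv2.resize(s[115:225,370:470],(400,300))
C=cv2.resize(t[200:320,110:310],(400,300)); D=cv2.resize(t[180:320,310:470],(400,300))
cv2.imwrite("pics/fin.png",np.vstack([np.hstack([A,B]),np.hstack([C,D])]))
E
```

```text
35.45 [0.4321 0.1175 0.1564] [-1.80e+02  1.00e-01  7.38e+01] [-0.2  0.3 -0.5] 0.0511 0.0
```

View pics/fin.png

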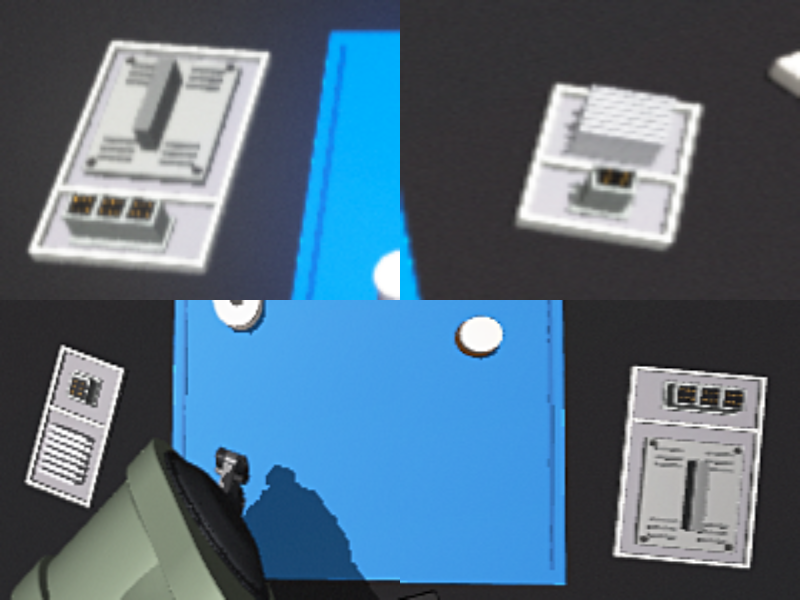

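The composite shows all four parts upright and flat in their compartments: cover around (690,500), long connector (700,395), heat sink (65,455), short connector (85,385). The spool and jar are still on the mat and the gripper is clear. Handing in.

```bash
python3 -c "
from workcell import workorder
print(workorder.job_done())"
```

```text
the job is handed in; nothing more can be done
None
```

The job is handed in at about 35.5 s, with all four parts upright and flat in their compartments in the last pictures; the cover rested tilted about 20° on one edge for over a second before I pivoted it flat, and the spool and jar were not touched.

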